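Hold a pump controller's recessed reset button down with the reset stylus

TASK

Put the white pump controller into reset: tip its round blue cover up by the tab, so that the opposite edge pivots on the unit, then lift the cover off and set it down flat on the bench, tab up, without dropping it. Then take the orange stylus from its stand, reach its steel tip down through the hole that the cover hid and press the red button at the bottom well down without forcing it. Finish while still gripping the stylus and holding the button down, and leave the bottle, beaker, vial and filter box where they stand.

Things in the scene. Friction and masses are not known exactly. Their poses are not given: they have to be found in the camera images.
- unit: white pump controller, a box 130 (x) x 190 (y) x 60 mm high, fixed to the bench; origin at the centre of its underside, z up, front faces -x. Its top carries a display, keys and a small knob (12 mm high) on the -y half, and on the +y half a round grey rim (inner radius 46, outer 51, 6 mm high) in which the cover rests.
- aperture (a point): centre of the round 16 mm hole in the unit's top face, at the level of that face (60 mm above the bench) and at the centre of the grey rim; axes as the unit's. The hole goes straight down; the red button (13 mm across) is 25 mm below this point. Hidden under the cover at first.
- button_top (a point): centre of the top face of the red button; moves down with it.
- reset_button (a joint): travel of the red button in m: 0 up, 0.009 at its stop; springs back, 1.4 N to start it and 5.8 N at the stop. It counts as held from 0.005.
- cover: loose round blue cover, a disc 88 mm across and 5 mm thick, 50 to 100 g; origin at the centre of its underside, z up out of its top. It only rests on the unit's top inside the rim with 2 mm of play. On top an upright tab near the edge on the cover's -x side. The bench to the left (+y) of the unit, nearer the robot than the unit's middle, is free for laying it down.
- cover_tab (a point): grasp point on the cover's tab, 32 mm above the cover's underside and 26 mm from its centre towards the cover's -x; the tab is 10 mm thick along the cover's y, 22 mm long along its x and its top is 13 mm above this point. Axes as the cover's.
- cover_heel (a point): bottom edge of the cover opposite the tab, 44 mm from its centre along the cover's +x: the edge on which it pivots when it is tipped.
- stand: grey block 66 x 66 x 60 mm on a 78 x 78 x 8 mm foot, fixed, origin at the centre of its underside; a 12 mm hole straight down its middle holds the stylus.
- stylus_grip (a point): middle of the stylus's handle, 97 mm above its tip. Orange round handle 17 mm across and 80 mm long; below it a steel shaft 8 mm across and 55 mm long. It stands upright, the handle's lower end on the stand's top (grip point 102 mm above the bench); 30 to 50 g. z runs from tip to handle.
- stylus_tip (a point): lower end of the stylus's steel shaft, on its axis.
- brown_bottle: brown plastic bottle with a black cap, 56 mm across, 110 mm high; bystander, origin under its centre.
- beaker: glass beaker, 52 mm across, 70 mm high; bystander, origin under its centre.
- filter_box: white and orange carton 52 x 75 x 40 mm; bystander, origin under its centre.
- red_vial: glass vial with a red cap, 27 mm across, 52 mm high; bystander, origin under its centre.
Not all that is in view belongs to the job. There is more than one size of the cover; the one meant has the size given above.

How it is judged:
On the way, in this order (a step that is already met when the one before it is completed fails the run):
1. the cover is tipped up by at least 0.15 rad while its far edge still sits on the unit (angle between cover's own z axis and vertical above 0.15 rad and height (world z) of cover_heel between 0.05 and 0.072 m and horizontal distance between cover_heel and aperture below 0.056 m), for 0.05 s.
2. the cover lies flat on the bench, tab up (height (world z) of cover below 0.012 m and angle between cover's own z axis and vertical below 0.1 rad and linear speed of cover below 0.05 m/s), for 0.2 s.
3. the stylus is lifted out of its stand in the gripper (height (world z) of stylus_tip above 0.065 m and contact force between the fingers and stylus above 0.3 N), for 0.1 s.
At the end, for the whole second after the job is handed in: The gripper grips the stylus, its tip (tilt under 0.4 rad) is through the hole, over 20 mm below the top face and within 12 mm of the axis, and holds the button 5 mm down or more with over 1 N; the cover lies flat and at rest on the bench, tab up (within 12 mm, 0.1 rad) (all of step 2 and value of joint reset_button above 0.005 m and contact force between stylus and reset_button above 1 N and contact force between the fingers and stylus above 0.5 N and z of stylus_tip in the frame of aperture below -0.02 m and horizontal distance between stylus_tip and aperture below 0.012 m and angle between stylus_tip's own z axis and vertical below 0.4 rad); the arm keeps its last pose, push and grip.
It fails at once if the cover is let go in the air (contact force between the fingers and cover below 0.02 N and height (world z) of cover above 0.03 m and (height (world z) of cover above 0.08 m or horizontal distance between cover and aperture above 0.06 m)).
It fails at once if the button is forced with more than 40 N (contact force between stylus and reset_button above 40 N).
It fails at once if a bystander is shifted by more than 30 mm (distance of any of brown_bottle, beaker, filter_box, red_vial from where it was at the start of the episode above 0.03 m).
It also fails if it takes over 61 s, if anything falls off the work surface, if the arm or the gripper's body presses on something with over 40 N, if the wrist force passes 120 N, or if a joint passes its speed limit or range.

ROBOT

A 7-joint arm with a two-finger parallel gripper is mounted at the origin on a cart in front of the work surface, level with it; the furniture and walls round the work are solid. World frame = base frame: x ahead of the robot, y to its left, z up, the work surface at z = 0. Lengths are in m, angles in rad, forces in N, time in s.
With the tool pointing down it reaches from about 0.4 to 0.85 m from the base axis. Payload 10.4 kg.
Tool frame: the origin (TCP) lies at the very end of the fingers, on their centre line; the grasp point (between the pads) lies 19 mm behind it; z points along the fingers, y is the line along which they close (so a half turn about z gives the same grasp; the last joint's range is limited). The gripper opens to 87 mm and grips with 3 to 60 N. Pads are 19 mm wide; open, the fingers measure 117 mm over their backs; the gripper's body (75 mm by 190 mm) begins 51 mm behind the grasp point.
Start: joints at [1.315, 0.332, -0.065, 1.46, 0.022, 1.35, -0.088], TCP at [0.144, -0.608, 0.223] pointing down, gripper open.
Joint ranges: [-2.6, 2.6], [-0.5, 2.12], [-1.47, 1.34], [0.16, 2.42], [-1.27, 4.41], [0.06, 2.06], [-2.6, 2.6]. Speed limits (rad/s): [2.22, 2.22, 2.79, 2.79, 3.14, 3.14, 3.14].

INTERFACE

Orientations are given as a unit quaternion [x, y, z, w].
In Python, from bench import r gives the robot as it stands.
- The arm moves only by the shell command python3 -m crank 'ROWS' [FORCE]. ROWS is JSON, a list that holds one entry, the list of rows, each a list of 5 numbers: the shift along the tool's x, y, z in mm, then the turn about the tool's z in degrees, then the opening, from -1 (shut) to 1 (fully open). A call has 1 to 20 rows; each row is the pose to reach, as a shift and turn from the pose commanded when the call began, along the tool's axes at that moment; what a row does not reach only later rows make up. A row lasts 1/10 s, in which the tool goes at most 50 mm and 8.59 degrees, less where a joint would pass 70% of its speed; a pose out of reach is approached as far as the arm can. A call with a gripper value outside its range is refused whole. The fingers move at their own pace and stop on an object; FORCE is the grip in N (left out, the last holds). Time passes only in rows, so rows that repeat a pose let the fingers close. It gives the time, the measured TCP pose, the force, the opening and the grip force at its end, in the units of the state.
- r.read_state(): the state, without advancing time (a new reading comes with each control period).
- r.camera(name): name is "scene" or "top" or "wrist"; returns a dict with "image" (420x560x3 uint8, red, green, blue), "vfov" (degrees; the focal length in pixels is half the picture's height over the tangent of half this angle, whatever the lens; pixels are square), "cx", "cy" (the principal point, pixels), "eye" and "attitude" of the camera in the world. Camera axes: x right, y down, z forward; pixel columns grow to the right and rows downward; lengths in m; the calibration is good to about 2 mm. The wrist camera is an equidistant fisheye: a pixel r from the principal point sees the ray r / f radians off the axis. A picture is of the moment at which its call begins. There is no depth.
- r.close_job(): hands the job in; it is judged then, once.
The state is a dict: "time": time; "joint_positions": joint angles; "joint_vel": joint speeds; "joint_torque": joint torques, N m; "ee_pos": TCP position; "eef_rot": TCP orientation; "ft_force": force on the tool from outside, world axes, zero at the start; "torque": the same for the moment, N m; "width": finger opening in m; "grip_force": force on a finger pad.
Only numpy, scipy, OpenCV 4.12 (cv2) and the standard library are available. Lean on these libraries where they do the work, as an engineer would, in place of code of your own. Each camera call takes 0.05 s, during which the arm holds its last target. There are 200 camera calls.

## Working session

There is one attempt and no reset: what is moved stays moved. The work goes in short steps, Python scripts to look and compute and a shell command to move; the robot and the scene stay as the last step left them, time stands still between calls to the robot, and variables do not carry over. Pictures are saved under pics/ and viewed, at most 10 in all, crops included, and the job is handed in when it is done.

```bash
mkdir -p pics; ls
python3 - <<'E'
from bench import r
import cv2,pickle
s=r.read_state();print(s)
for n in("scene","top","wrist"):
    c=r.camera(n);pickle.dump(c,open(f"{n}0.pkl","wb"))
    cv2.imwrite(f"pics/{n}0.png",c["image"][:,:,::-1]);print(n,c["vfov"],c["cx"],c["cy"],c["eye"],c["attitude"])
E
```

```text
pics
{'time': 0.0, 'joint_positions': array([ 1.31544925,  0.33283193, -0.06465975,  1.460955  ,  0.02160723,
        1.34986952, -0.08846946]), 'joint_vel': array([-1.75785372e-04, -7.81047932e-04,  4.28924292e-05, -1.17015445e-03,
       -4.31464262e-04,  1.50649716e-03,  5.56528950e-05]), 'joint_torque': array([-4.16930079e-04, -6.23250604e+01,  2.44916853e-02, -3.89885008e+01,
       -6.13485323e-02,  3.98279470e-02,  1.41127048e-04]), 'ee_pos': array([ 0.14403782, -0.60778395,  0.22177224]), 'eef_rot': array([ 9.93235114e-01,  1.16118647e-01, -1.20994748e-04, -6.73455701e-04]), 'ft_force': array([ 0.56452435, -1.06691625, -1.12557948]), 'torque': array([ 0.00467422, -0.02914003, -0.06328753]), 'grip_force': 0.0, 'width': 0.08682388592362159}
scene 54.47509748219054 283.41448130082136 210.15525168964427 [0.0458935  0.61556386 0.63080555] [-0.31643172  0.82374617 -0.44078246  0.16438987]
top 53.85699817050062 283.77520105156447 212.87902560762112 [0.38819966 0.01638455 1.1355022 ] [ 0.71320285 -0.69664341  0.06220676 -0.0464755 ]
wrist 65.70646984690485 280.69886081786484 209.22329983613028 [ 0.22360581 -0.5890173   0.38276056] [ 0.77573125 -0.61329846 -0.09277364  0.11618551]
```

View pics/scene0.png

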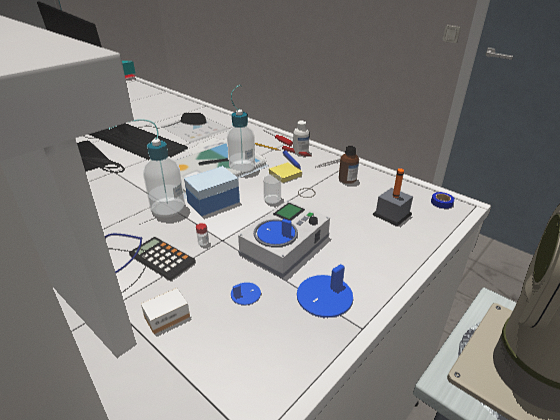

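View pics/top0.png

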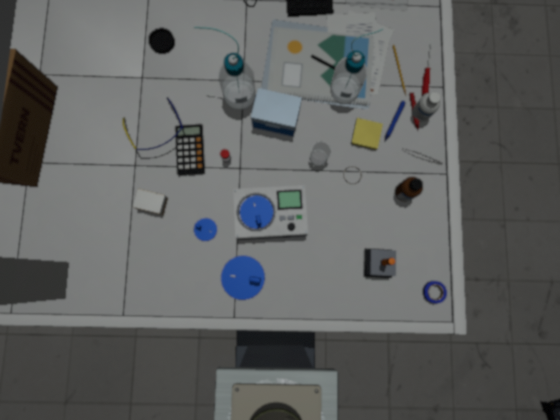

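The scene picture shows three blue covers: one in the unit's rim (scene 276,232; top 256,211), a large one on the bench (scene 325,295; top 243,278) and a small one (scene 246,293; top 205,229). The one in the rim should be the one meant. The stylus is at top (390,262). Next I measure their diameters and confirm in an enlarged crop.

```bash
cat > h.py <<'E'
import numpy as np,cv2,pickle
from scipy.spatial.transform import Rotation as R
def cam(n): return pickle.load(open(n+".pkl","rb"))
def f(c): return 210/np.tan(np.radians(c["vfov"]/2))
def ray(c,u,v,fish=False):
    d=np.array([(u-c["cx"])/f(c),(v-c["cy"])/f(c),1.])
    if fish:
        t=np.hypot(d[0],d[1]);d=np.array([*(d[:2]/max(t,1e-9)*np.sin(t)),np.cos(t)])
    return R.from_quat(c["attitude"]).apply(d)
def plane(c,u,v,z,fish=False):
    d=ray(c,u,v,fish);e=np.array(c["eye"]);return e+d*(z-e[2])/d[2]
def proj(c,p,fish=False):
    q=R.from_quat(c["attitude"]).inv().apply(np.asarray(p)-c["eye"])
    k=q[...,:2]/q[...,2:]
    if fish:
        n=np.linalg.norm(q[...,:2],axis=-1,keepdims=True);k=q[...,:2]/n*np.arctan2(n,q[...,2:])
    return k*f(c)+[c["cx"],c["cy"]]
def blobs(c,mask,amin=30):
    n,l,s,ce=cv2.connectedComponentsWithStats(mask.astype(np.uint8))
    return [(s[i],ce[i],l==i) for i in range(1,n) if s[i][4]>=amin]
E
python3 - <<'E'
from h import *
c=cam("top0");im=c["image"].astype(int)
b=(im[...,2]>1.8*im[...,0])&(im[...,2]>70)&(im[...,2]>1.4*im[...,1])
for s,ce,m in blobs(c,b,60): print("blue",s,ce.round(1),plane(c,*ce,0).round(3),plane(c,*ce,.065).round(3))
o=(im[...,0]>120)&(im[...,1]<.65*im[...,0])&(im[...,2]<.4*im[...,0])
for s,ce,m in blobs(c,o,8): print("or",s,ce.round(1),plane(c,*ce,.142).round(3))
for n,z in((('beaker',319,157),.0),(('bottle',410,187),.11),(('vial',225,155),.05),(('box',150,202),.04)): print(n,plane(c,n[1],n[2],z).round(3))
a=cv2.resize(c["image"][170:310,180:320],(800,800)[:2],interpolation=2)[:600] if 0 else cv2.resize(c["image"][170:310,180:320],(560,560),interpolation=2)
cv2.imwrite("pics/crop1.png",a[:,:,::-1])
c=cam("scene0");cv2.imwrite("pics/crop2.png",cv2.resize(c["image"][160:320,220:420],(800,640),interpolation=2)[:600,:,::-1])
E
```

```text
blue [387 102  17  33 124] [395.3 118.1] [ 0.851 -0.325  0.   ] [ 0.825 -0.305  0.065]
blue [239 195  34  34 866] [256.1 211.5] [0.566 0.07  0.   ] [0.556 0.067 0.065]
blue [194 219  23  22 397] [205.  229.2] [0.514 0.209 0.   ] [0.506 0.198 0.065]
blue [ 221  256   44   44 1470] [242.5 277.3] [0.385 0.101 0.   ] [0.385 0.096 0.065]
blue [425 282  21  21 152] [433.7 292.1] [ 0.357 -0.42   0.   ] [ 0.359 -0.395  0.065]
or [389 258   6   6  23] [391.4 260.7] [ 0.433 -0.265  0.142]
('beaker', 319, 157) [ 0.728 -0.104  0.   ]
('bottle', 410, 187) [ 0.623 -0.326  0.11 ]
('vial', 225, 155) [0.711 0.157 0.05 ]
('box', 150, 202) [0.579 0.352 0.04 ]
```

View pics/crop1.png

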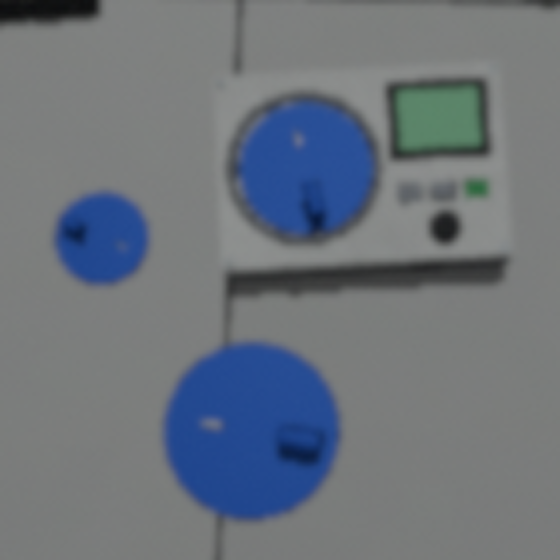

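View pics/crop2.png

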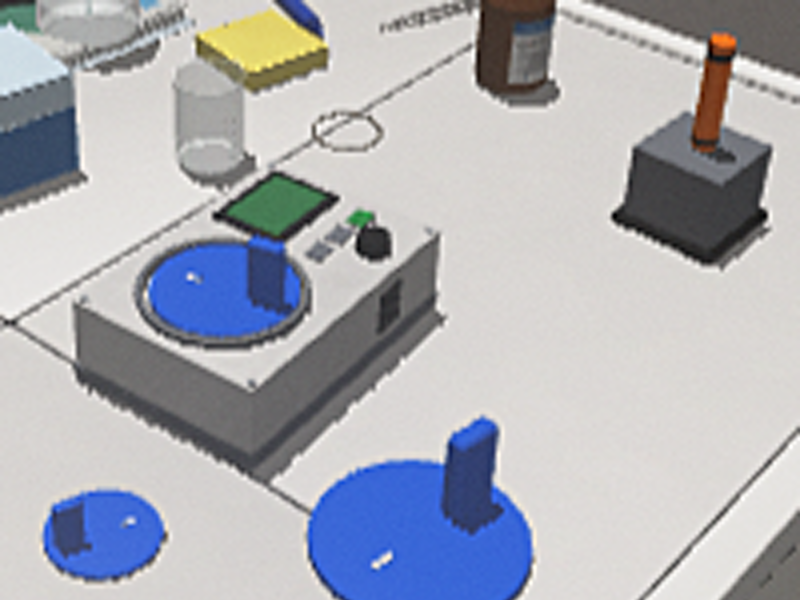

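The crops confirm it: in the rim is a cover 34 px across at 1.07 m, so 88 mm; the bench ones come out at 121 and 60 mm. Its tab is at crop (314,200), mark at (298,138), so the tab points roughly to -x, turned a little. Now I work out the move.

```bash
cat >> h.py <<'E'
def move(p,yaw=None):
    """world target -> rows shift mm / deg from measured pose (z rows relative to tool axes)"""
    from bench import r
    s=r.read_state();Q=R.from_quat(s["eef_rot"]);d=Q.inv().apply(np.array(p)-s["ee_pos"])*1000
    x=Q.apply([1,0,0]);cur=np.degrees(np.arctan2(x[1],x[0]))
    print("shift",d.round(1),"cur yaw",cur.round(2),"dturn(tool z down => -dyaw)",None if yaw is None else round(cur-yaw,2))
E
python3 - <<'E'
from h import *
c=cam("top0")
C=lambda u,v:(180+u/4,170+v/4)
a,b=plane(c,*C(232,268),.06),plane(c,*C(506,258),.06);d=a-b
print("unit front",a,b,np.linalg.norm(d),"yaw",np.degrees(np.arctan2(-d[0],d[1])))
a,b=plane(c,*C(218,82),.06),plane(c,*C(498,68),.06);d=a-b
print("unit back",a,b,np.linalg.norm(d),"yaw",np.degrees(np.arctan2(-d[0],d[1])))
m=plane(c,*C(298,138),.065);k=plane(c,256.1,211.5,.065);d=m-k
print("cover",k,m,"yaw",np.degrees(np.arctan2(d[1],d[0])))
s=cam("scene0")
m=plane(s,220+193/4,160+278/4,.065);im=s["image"].astype(int)
print("scene mark",m)
move([.43,.065,.22],10)
E
```

```text
unit front [0.48875434 0.11196069 0.06      ] [ 0.49958578 -0.06647471  0.06      ] 0.1787638492869374 yaw 3.4737218981277755
unit back [0.61192596 0.12596174 0.06      ] [ 0.62638942 -0.0594649   0.06      ] 0.18598987336896813 yaw 4.460096568734243
cover [0.55632708 0.06683527 0.065     ] [0.57481261 0.07162064 0.065     ] yaw 14.51363683879017
scene mark [0.57626833 0.06791207 0.065     ]
shift [ 433.4 -588.8    2.5] cur yaw 13.34 dturn(tool z down => -dyaw) 3.34
```

```bash
python3 -m crank '[[[430,-580,0,0,0],[430,-580,0,0,0],[430,-580,0,0,0],[430,-580,0,0,0],[430,-580,0,0,0],[430,-580,0,0,0],[430,-580,0,0,0],[430,-580,0,0,0],[430,-580,0,0,0],[430,-580,0,0,0],[430,-580,0,0,0],[430,-580,0,0,0],[430,-580,0,0,0],[430,-580,0,0,0],[430,-580,0,0,0],[430,-580,0,0,0],[430,-580,0,0,0],[430,-580,0,0,0],[430,-580,0,0,0],[430,-580,0,0,0]]]' 4
python3 - <<'E'
from bench import r
import cv2,pickle
c=r.camera("wrist");pickle.dump(c,open("wrist1.pkl","wb"))
cv2.imwrite("pics/wrist1.png",c["image"][:,:,::-1])
print(c["eye"])
E
```

```text
time: 2.15
ee_pos: [0.4287, 0.0546, 0.2226]
eef_rot: [0.993, 0.115, 0.0, 0.0]
ft_force: [0.2, 0.1, -0.2]
width: 0.0431
grip_force: 0.0
[0.50813716 0.07356933 0.38346479]
```

View pics/wrist1.png

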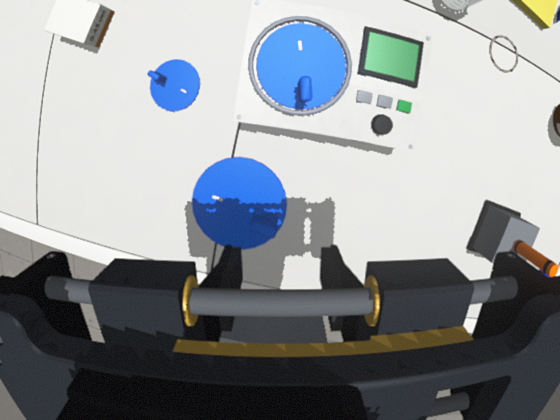

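The wrist view shows the cover in the rim (300,66), its mark at (300,45), the tab at (305,90), plus the stand (505,225).

Run:
```python
from h import *
c=cam("wrist1");im=c["image"].astype(int)
b=(im[...,2]>1.8*im[...,0])&(im[...,2]>60)&(im[...,2]>1.4*im[...,1])
for s,ce,m in blobs(c,b,300):
    ys,xs=np.nonzero(m&~cv2.erode(m.astype(np.uint8),np.ones((3,3))).astype(bool))
    z=.065 if ce[1]<110 and ce[0]>240 else .005
    P=np.array([plane(c,x,y,z,True) for x,y in zip(xs,ys)])[:,:2]
    (cx,cy),rr=cv2.minEnclosingCircle(P.astype(np.float32));print("blue",ce,cx,cy,rr)
m=plane(c,300,45,.065,True);print("mark",m)
t=plane(c,305,79,.105,True);t2=plane(c,303,102,.065,True);print("tabtop far",t,"base near",t2)
a,b=plane(c,237,121,.06,True),plane(c,412,148,.06,True);d=a-b
print("front",a,b,np.linalg.norm(d),np.degrees(np.arctan2(-d[0],d[1])))
cv2.imwrite("pics/crop3.png",cv2.resize(c["image"][5:125,230:390],(800,600),interpolation=2)[:,:,::-1])
```

```text
blue [300.92059762  66.17609535] 0.5579835772514343 0.06465169787406921 0.04376935958862305
blue [174.02001001  84.56778389] 0.5161937475204468 0.20842304825782776 0.03488029167056084
blue [239.11997618 202.82643644] 0.3881800174713135 0.09839962422847748 0.059415437281131744
mark [0.57756116 0.07074921 0.065     ]
tabtop far [0.54078794 0.06018303 0.105     ] base near [0.52295393 0.05485096 0.065     ]
front [0.49023987 0.11360391 0.06      ] [ 0.50839071 -0.06819612  0.06      ] 0.18270386556264778 5.701492820287177
```

View pics/crop3.png

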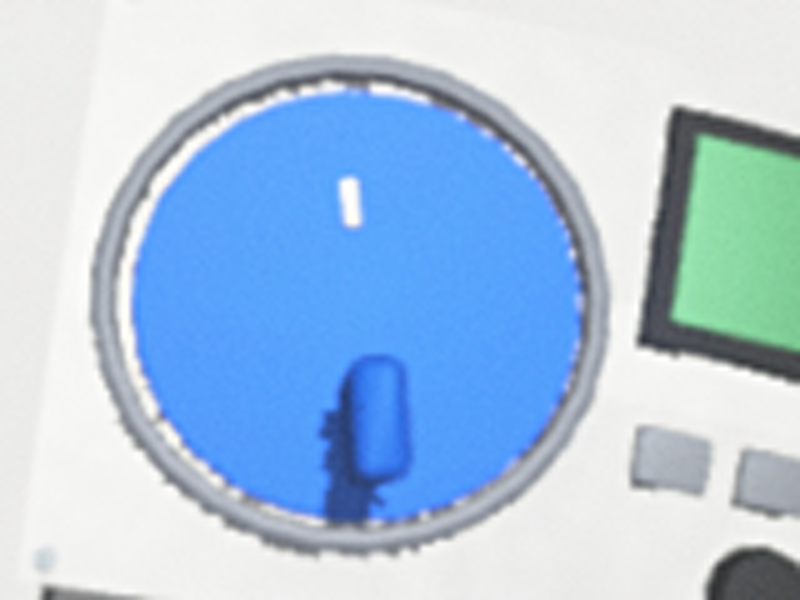

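The crop shows the tab top from (380,357) to (388,482) and the mark from (347,180) to (353,226). The rim's inner gap is nearly even, so the rim centre is about the cover centre.

Run:
```python
from h import *
c=cam("wrist1");C=lambda u,v,z:plane(c,230+u/5,5+v/5,z,True)
def an(a,b): d=b-a;return np.degrees(np.arctan2(d[1],d[0])).round(1),np.linalg.norm(d)
t1,t2=C(388,482,.105),C(379,357,.105);print(t1,t2,an(t1,t2))
print("mark",an(C(353,226,.065),C(347,180,.065)))
t=C(380,420,.105);print("tab",t,an(t,np.array([.558,.0647,.105])),an(t,C(350,203,.105)),an(t,C(350,203,.065)))
# rim centre via outer edges z=.066
L,Rr,T,B=C(92,300,.066),C(607,300,.066),C(350,56,.066),C(350,550,.066);print("rim",(L+Rr)/2,(T+B)/2,an(L,Rr),an(T,B))
move([*(t[:2]),.073],15)
```

```text
[0.52254814 0.05355018 0.105     ] [0.54315067 0.06005168 0.105     ] (np.float64(17.5), np.float64(0.02160402331670165))
mark (np.float64(20.1), np.float64(0.00945570992773133))
tab [0.53258827 0.05735895 0.105     ] (np.float64(16.1), np.float64(0.026450844084348214)) (np.float64(20.9), np.float64(0.03823906623298808)) (np.float64(16.6), np.float64(0.061194161825393306))
rim [0.55892815 0.06607687 0.066     ] [0.55822339 0.06612944 0.066     ] (np.float64(-75.7), np.float64(0.09947916820853861)) (np.float64(-166.7), np.float64(0.09939290284097481))
shift [101.7  21.3 149.6] cur yaw 13.27 dturn(tool z down => -dyaw) -1.73
```

```bash
python3 -m crank '[[[50,10,40,-3.4,0],[102,21,80,-3.4,0],[102,21,100,-3.4,0],[102,21,120,-3.4,0],[102,21,140,-3.4,0],[102,21,148,-3.4,0],[102,21,148,-3.4,0],[102,21,148,-3.4,0],[102,21,148,-3.4,-1],[102,21,148,-3.4,-1],[102,21,148,-3.4,-1],[102,21,148,-3.4,-1],[102,21,148,-3.4,-1],[102,21,148,-3.4,-1]]]' 4
python3 -c "
from h import *
move([.5328,.0575,.073],16.7)"
```

```text
time: 3.6
ee_pos: [0.533, 0.0584, 0.0747]
eef_rot: [0.989, 0.146, 0.0, 0.0]
ft_force: [0.2, -0.9, 1.8]
width: 0.0102
grip_force: 4.0
shift [-0.4  0.8  1.7] cur yaw 16.73 dturn(tool z down => -dyaw) 0.03
```

```bash
python3 -m crank '[[[1.8,0,-3.5,0,-1],[3.7,0,-6.8,0,-1],[5.8,0,-10.1,0,-1],[8.1,0,-13.2,0,-1],[10.5,0,-16.3,0,-1],[13,0,-19.2,0,-1],[13,0,-19.2,0,-1],[13,0,-19.2,0,-1]]]' 4
python3 - <<'E'
from bench import r
import cv2,pickle
c=r.camera("scene");pickle.dump(c,open("scene2.pkl","wb"))
cv2.imwrite("pics/scene2.png",cv2.resize(c["image"][130:280,200:400],(800,600),interpolation=2)[:,:,::-1])
E
```

```text
time: 4.4
ee_pos: [0.5453, 0.0623, 0.0937]
eef_rot: [0.989, 0.146, -0.0, 0.0]
ft_force: [-0.1, 0.1, -1.4]
width: 0.01
grip_force: 4.0
```

View pics/scene2.png

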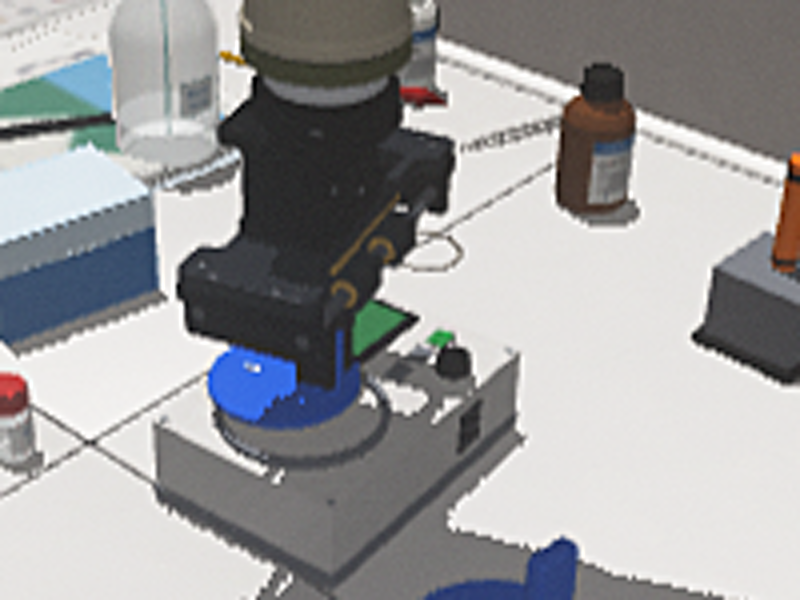

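The cover is up in the gripper (crop 285,385), with its mark at (252,367). To tell tilt from a flat lift, I predict where the mark would appear for each.

Run:
```python
from h import *
from bench import r
s=r.read_state();Q=R.from_quat(s["eef_rot"]);g=s["ee_pos"]-Q.apply([0,0,.019])
print(s["time"])
c=cam("scene2");w=r.camera("wrist");pickle.dump(w,open("wrist2.pkl","wb"))
x=Q.apply([1,0,0]);y=np.cross([0,0,1],x)
gz=.0337
for th in(0,.1,.2,.3,.4):
    Rt=R.from_rotvec(y*th)
    P=lambda a,b,h:g+Rt.apply(a*x+b*y+h*np.array([0,0,1])-(-.026*x+gz*np.array([0,0,1])))
    m=P(.0206,0,.005);hl=P(.044,0,0);print(th,"scene",proj(c,m).round(1),"wrist",proj(w,m,True).round(1),"farrim w",proj(w,P(.044,0,.005),True).round(1),"heel",hl.round(3))
    pass
im=w["image"].astype(int)
b=((im[...,2]>1.6*im[...,0])&(im[...,2]>50)).astype(np.uint8)
n=[k for k in blobs(w,b,200)]
for q in n: print(q[0],q[1].round(0))
wh=(im.min(2)>150)
for q in blobs(w,wh,3):
    if q[0][4]<80: print("white",q[0],q[1].round(1))
cv2.imwrite("pics/wrist2.png",w["image"][:,:,::-1])
```

```text
4.45
0 scene [261.6 222. ] wrist [280.9 178.1] farrim w [280.9 134.4] heel [0.612 0.082 0.079]
0.1 scene [262.8 223.9] wrist [280.9 182. ] farrim w [280.9 139.4] heel [0.609 0.081 0.072]
0.2 scene [264.2 225.8] wrist [280.9 186.5] farrim w [280.9 145.3] heel [0.604 0.08  0.066]
0.3 scene [265.7 227.6] wrist [280.9 191.6] farrim w [280.9 151.8] heel [0.6   0.079 0.06 ]
0.4 scene [267.4 229.2] wrist [280.9 197.3] farrim w [280.9 159. ] heel [0.594 0.077 0.054]
[  204   135   155   155 16465] [281. 205.]
[  76  164   72   69 3407] [116. 198.]
white [490  85   2   3   5] [490.6  85.8]
white [494  95   3   3   8] [494.9  95.9]
white [497  98   3   4  10] [497.8  99.5]
white [519 105   1   3   3] [519. 106.]
white [510 106   2   3   6] [510.5 107. ]
white [551 140   9  12  64] [556.2 145. ]
white [124 206   7   6  21] [127.  208.8]
white [189 235  16   7  72] [196.6 238.1]
white [358 236   4   4  13] [359.6 237.6]
white [346 254  11   8  65] [351.6 257.9]
white [419 282   6   3  11] [420.9 282.9]
white [553 383   7  11  21] [556.8 387.6]
```

The far rim sits at row 135 and the mark at (263,222), which matches the flat prediction: the wide pad patch held the cover level. I lower it back and re-grip lightly, with only a corner of the pads on the tab's outer top, so that it can pivot.

```bash
python3 -m crank '[[[-8,0,10,0,-1],[-13,0,18,0,-1],[-13,0,19.5,0,-1],[-13,0,19.5,0,-1],[-13,0,19.5,0,-0.5],[-13,0,19.5,0,-0.4],[-13,0,19.5,0,-0.4],[-20,0,8,0,-0.4],[-26.5,0,0,0,-0.4],[-26.5,0,-1,0,-0.4],[-26.5,0,-1,0,-0.4],[-26.5,0,-1,0,-1],[-26.5,0,-1,0,-1],[-26.5,0,-1,0,-1],[-26.5,0,-1,0,-1],[-26.5,0,-1,0,-1]]]' 3
```

```text
time: 6.1
ee_pos: [0.5199, 0.0546, 0.0946]
eef_rot: [0.989, 0.146, -0.0, -0.0]
ft_force: [-0.2, -0.0, -0.6]
width: 0.0101
grip_force: 3.0
```

```bash
python3 -m crank '[[[2,0,-4,0,-1],[4.4,0,-7.6,0,-1],[7,0,-11,0,-1],[9.5,0,-14.7,0,-1],[12,0,-18,0,-1],[12,0,-18,0,-1],[12,0,-18,0,-1]]]' 3
cat > tilt.py <<'E'
from h import *
from bench import r
import sys
gx,gz=float(sys.argv[1]),float(sys.argv[2])   # contact point on cover relative to centre/underside, tcp offset
ox,oz=float(sys.argv[3]),float(sys.argv[4])   # contact relative to tcp: along tool x, up
s=r.read_state();Q=R.from_quat(s["eef_rot"]);x=Q.apply([1,0,0]);y=np.cross([0,0,1],x);Z=np.array([0,0,1.])
g=s["ee_pos"]+ox*x+oz*Z
w=r.camera("wrist");im=w["image"].astype(int);c=r.camera("scene")
for th in(0,.1,.2,.3,.4,.6,.8):
    P=lambda a,b,h:g+R.from_rotvec(y*th).apply((a-gx)*x+b*y+(h-gz)*Z)
    print(th,"far rim",proj(w,P(.044,0,.005),True).round(1),"sides",proj(w,P(0,.044,.005),True).round(0),proj(w,P(0,-.044,.005),True).round(0),"heel",P(.044,0,0).round(3),"scene mark",proj(c,P(.0206,0,.005)).round(1))
b=(im[...,2]>1.6*im[...,0])&(im[...,2]>50)
for q in blobs(w,b,200): print(q[0],q[1].round(0))
sc=c["image"].astype(int);b=((sc[...,2]>1.6*sc[...,0])&(sc[...,2]>50)).astype(np.uint8)
cv2.imwrite("pics/t_scene.png",cv2.resize(c["image"][130:280,200:400],(800,600),interpolation=2)[:,:,::-1]);cv2.imwrite("pics/t_wrist.png",w["image"][:,:,::-1])
print(s["width"],s["grip_force"],s["ft_force"])
E
python3 tilt.py -.034 .040 .0065 .005
```

```text
time: 6.8
ee_pos: [0.5315, 0.0581, 0.1127]
eef_rot: [0.989, 0.146, 0.0, -0.0]
ft_force: [0.1, -0.4, -0.9]
width: 0.01
grip_force: 3.0
0 far rim [280.9 107.4] sides [209. 182.] [353. 182.] heel [0.612 0.082 0.078] scene mark [261.5 222.4]
0.1 far rim [280.9 114. ] sides [210. 186.] [352. 186.] heel [0.608 0.081 0.07 ] scene mark [263.  224.7]
0.2 far rim [280.9 121.2] sides [211. 192.] [350. 191.] heel [0.603 0.08  0.063] scene mark [264.7 226.9]
0.3 far rim [280.9 129.1] sides [213. 197.] [349. 197.] heel [0.598 0.078 0.056] scene mark [266.5 228.9]
0.4 far rim [280.9 137.4] sides [214. 203.] [348. 203.] heel [0.592 0.076 0.051] scene mark [268.5 230.9]
0.6 far rim [280.9 155.4] sides [215. 215.] [347. 215.] heel [0.578 0.072 0.041] scene mark [273.  234.3]
0.8 far rim [280.9 174.7] sides [216. 228.] [346. 228.] heel [0.562 0.067 0.034] scene mark [277.8 237. ]
[  213   125   137   140 14322] [281. 192.]
[  86  145   69   67 3167] [123. 178.]
0.010049415644083 2.9998375475406647 [ 0.08372934 -0.40041275 -0.91943436]
```

The far rim is now at row 125 and the sides at 213, so the tilt is about 0.25 rad with the heel at z≈0.06: step 1 is met. I firm up the grip, lift and carry the cover to about (0.41, 0.25).

```bash
python3 -m crank '[[[0,0,0,0,-1],[0,0,-5,0,-1],[0,0,-20,0,-1],[0,0,-40,0,-1],[0,0,-60,0,-1],[-10,-22,-60,0,-1],[-20,-44,-60,0,-1],[-30,-66,-60,0,-1],[-40,-88,-60,0,-1],[-50,-110,-60,0,-1],[-60,-132,-60,0,-1],[-70,-154,-60,0,-1],[-80,-176,-60,0,-1],[-90,-198,-60,0,-1],[-100,-214,-60,0,-1],[-103,-219,-60,0,-1],[-103,-219,-40,0,-1],[-103,-219,-20,0,-1],[-103,-219,0,0,-1],[-103,-219,0,0,-1]]]' 10
python3 tilt.py -.034 .040 .0065 .005
```

```text
time: 8.9
ee_pos: [0.3687, 0.2369, 0.1108]
eef_rot: [0.989, 0.145, -0.002, 0.0]
ft_force: [0.2, -0.8, 0.6]
width: 0.0097
grip_force: 10.0
0 far rim [281.  107.2] sides [209. 182.] [353. 182.] heel [0.45  0.261 0.075] scene mark [256.9 300.9]
0.1 far rim [281.  113.8] sides [210. 186.] [352. 186.] heel [0.445 0.26  0.068] scene mark [258.8 303.6]
0.2 far rim [281. 121.] sides [211. 191.] [350. 191.] heel [0.44  0.258 0.061] scene mark [260.9 306.2]
0.3 far rim [281.  128.9] sides [213. 197.] [349. 197.] heel [0.435 0.257 0.054] scene mark [263.3 308.8]
0.4 far rim [280.9 137.3] sides [214. 203.] [348. 203.] heel [0.429 0.255 0.048] scene mark [265.9 311.2]
0.6 far rim [280.9 155.3] sides [215. 215.] [347. 215.] heel [0.415 0.251 0.038] scene mark [271.5 315.6]
0.8 far rim [280.9 174.6] sides [216. 228.] [346. 228.] heel [0.399 0.246 0.032] scene mark [277.6 319.3]
[ 330   20   73   73 4130] [366.  56.]
[  213   125   136   139 14117] [281. 192.]
[ 367  167  126  120 9962] [426. 226.]
0.009741059558777685 10.000104904174805 [ 0.1572878  -0.79361658  0.55030059]
```

View pics/t_wrist.png

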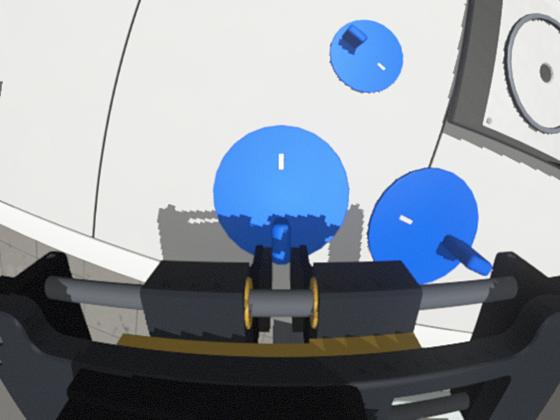

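The wrist view shows the cover held at the same tilt (281,192), clear of the other two, and the uncovered hole at (545,72). I lower until the heel touches, then ease it down along the arc with a light grip.

```bash
python3 -m crank '[[[0,0,15,0,-1],[0,0,30,0,-1],[0,0,42,0,-1],[0,0,50,0,-1],[0,0,54,0,-1],[0,0,54,0,-1],[0,0,54,0,-1]]]' 10 | grep -v rot; python3 -m crank '[[[0,0,0,0,-1],[0,0,3,0,-1],[-2,0,6,0,-1],[-4,0,9,0,-1],[-6,0,12,0,-1],[-8,0,15,0,-1],[-10,0,18,0,-1],[-12,0,20,0,-1],[-12,0,22,0,-1],[-12,0,22,0,-1]]]' 3
python3 tilt.py -.034 .040 .0065 .005
```

```text
time: 9.7
ee_pos: [0.37, 0.2384, 0.0592]
ft_force: [0.3, 0.4, -0.9]
width: 0.0095
grip_force: 10.0
time: 10.7
ee_pos: [0.3582, 0.2346, 0.0365]
eef_rot: [0.989, 0.146, -0.0, 0.0]
ft_force: [-0.4, 0.5, -0.1]
width: 0.0099
grip_force: 3.0
0 far rim [280.9 107.4] sides [209. 182.] [353. 182.] heel [0.439 0.259 0.001] scene mark [262.7 330.4]
0.1 far rim [280.9 113.9] sides [210. 186.] [352. 186.] heel [ 0.435  0.258 -0.006] scene mark [264.5 332.9]
0.2 far rim [280.9 121.2] sides [211. 191.] [350. 191.] heel [ 0.43   0.256 -0.013] scene mark [266.6 335.4]
0.3 far rim [280.9 129. ] sides [213. 197.] [349. 197.] heel [ 0.424  0.254 -0.02 ] scene mark [268.8 337.8]
0.4 far rim [280.9 137.4] sides [214. 203.] [348. 203.] heel [ 0.418  0.253 -0.026] scene mark [271.2 340.1]
0.6 far rim [280.9 155.4] sides [215. 215.] [347. 215.] heel [ 0.404  0.248 -0.036] scene mark [276.6 344.3]
0.8 far rim [280.9 174.7] sides [216. 228.] [346. 228.] heel [ 0.389  0.244 -0.042] scene mark [282.4 347.9]
[ 349    0   95   71 5538] [397.  31.]
[  210   111   142   154 15575] [281. 182.]
[  395   172   132   114 10976] [463. 231.]
[419 303  64  15 541] [452. 311.]
0.009903280430701872 3.0001938343048096 [-0.38167918  0.45570982 -0.06049904]
```

```bash
python3 -m crank '[[[-1,0,1,0,-1],[-1,0,2.2,0,-1],[-1,0,2.6,0,-1],[-1,0,2.6,0,-1],[-1,0,2.6,0,-0.6],[-1,0,2.6,0,-0.4],[-1,0,2.6,0,-0.4],[-1,0,-5,0,-0.4],[-1,0,-25,0,-0.4],[-1,0,-60,0,-0.4],[-1,0,-110,0,-0.4],[-1,0,-150,0,-0.4],[-1,0,-170,0,-0.4],[-1,0,-170,0,-0.4]]]' 3
python3 - <<'E'
from h import *
from bench import r
for n in("wrist","top","scene"):
    c=r.camera(n);pickle.dump(c,open(n+"3.pkl","wb"));cv2.imwrite(f"pics/{n}3.png",c["image"][:,:,::-1])
w=cam("wrist3");im=w["image"].astype(int)
b=(im[...,2]>1.6*im[...,0])&(im[...,2]>50)
for q in blobs(w,b,200):
    ys,xs=np.nonzero(q[2]);P=np.array([plane(w,x,y,.005,True)[:2] for x,y in zip(xs,ys)],np.float32)
    print(q[0],q[1].round(0),cv2.minEnclosingCircle(P))
move([.50,.05,.205])
c=cam("top3");print(c["image"][195:230:2,240:272:2].mean(2).astype(int))
E
```

```text
time: 12.2
ee_pos: [0.3587, 0.2352, 0.2096]
eef_rot: [0.989, 0.145, 0.003, 0.001]
ft_force: [0.7, 0.0, 0.1]
width: 0.026
grip_force: 0.0
[ 318   36   55   54 2287] [345.  63.] ((0.5146750807762146, 0.2067766934633255), 0.03168070316314697)
[ 243  113   76   78 4482] [281. 151.] ((0.3950517475605011, 0.24530068039894104), 0.044260423630476)
[ 348  146   98   94 6676] [394. 194.] ((0.3856498897075653, 0.08655933290719986), 0.07204660773277283)
shift [ 84.  217.5   1.1] cur yaw 16.74 dturn(tool z down => -dyaw) None
[[145 145 136 113  97 103 117 119 119 119 110  99  99 119 142 147]
 [143 124 100  99 121 139 145 145 146 146 143 137 120 100 115 137]
 [128  98 114 139 146 146 148 147 147 147 146 146 143 136 109 111]
 [103 114 141 147 146 146 147 148 147 148 147 145 144 145 134  99]
 [104 137 146 146 146 146 147 147 147 148 146 145 145 146 145 123]
 [120 146 146 146 146 145 147 147 147 147 146 145 146 147 147 140]
 [133 147 147 146 147 146 145 142 139 144 147 147 146 147 147 146]
 [141 149 149 149 148 147 139 105  89 119 145 148 146 147 148 148]
 [142 149 149 149 148 148 127  70  55  87 139 149 148 147 147 147]
 [142 148 148 148 148 149 134  94  81 107 143 149 148 146 146 146]
 [141 148 148 147 149 149 145 134 126 137 148 148 146 145 145 145]
 [134 147 147 147 148 148 146 145 146 147 147 147 145 145 144 143]
 [117 144 148 147 148 147 146 146 146 146 145 145 146 146 144 136]
 [104 135 147 148 147 147 146 146 146 146 145 145 146 145 143 118]
 [113 108 135 146 147 147 147 146 146 145 145 146 144 142 126  99]
 [140 110 108 133 145 146 147 147 146 145 146 145 137 120  99 116]
 [148 140 116 105 119 134 139 141 140 139 135 125 107  99 123 140]
 [147 147 144 129 108  97 101 109 108 104  98 103 118 130 141 143]]
```

View pics/wrist3.png

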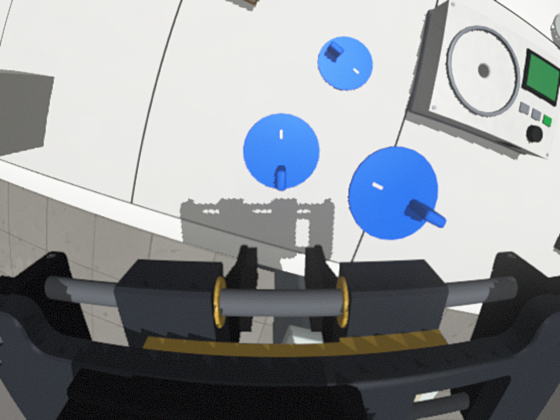

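The cover lies flat at (0.395, 0.245), tab up. Now I compute the aperture from its dark spot in the top and wrist views, and the stylus position from the top and scene views.

Run:
```python
from h import *
from scipy.optimize import least_squares
def dark(c,u0,u1,v0,v1,base):
    g=c["image"][v0:v1,u0:u1].mean(2);w=np.clip(base-g,0,None);ys,xs=np.mgrid[v0:v1,u0:u1];return (xs*w).sum()/w.sum(),(ys*w).sum()/w.sum()
t=cam("top3");p=dark(t,249,264,204,219,138);print("top ap",p,plane(t,*p,.06))
w=cam("wrist3");g=w["image"].mean(2);print(g[60:84:3,472:498:3].astype(int))
p=dark(w,474,495,61,82,190);print("wrist ap",p,plane(w,*p,.06,True))
# stylus: fit upright cylinder axis through orange masks
for n in("top0","scene0","top3","scene3"):
    c=cam(n);im=c["image"].astype(int)
    o=(im[...,0]>90)&(im[...,1]<.6*im[...,0])&(im[...,2]<.4*im[...,0])
    for q in blobs(c,o,15):
        if q[1][0]>370: 
            ys,xs=np.nonzero(q[2]);print(n,q[0],q[1].round(1),"topend",xs[ys==ys.min()],ys.min(),"low",xs[ys==ys.max()],ys.max())
c=cam("scene0")
for xy in([.433,-.265],[.43,-.26],[.43,-.27]): print(xy,proj(c,[[*xy,.142],[*xy,.102],[*xy,.062]]).round(1).tolist(),proj(cam("top0"),[[*xy,.142],[*xy,.102]]).round(1).tolist())
```

```text
top ap (np.float64(255.64584077115313), np.float64(211.29043198857548)) [0.55763984 0.06828135 0.06      ]
[[237 235 235 237 236 236 234 235 235]
 [236 235 238 181 181 234 234 236 236]
 [235 236 185  94  93 142 234 236 235]
 [238 238 137 100  97  98 219 234 234]
 [237 237 164  97  96  93 206 235 233]
 [237 237 238 100 100 123 228 235 234]
 [237 236 237 238 210 226 236 234 234]
 [236 236 237 237 238 235 235 233 234]]
wrist ap (np.float64(483.16869957436), np.float64(70.2020519662029)) [0.5580556  0.06798397 0.06      ]
top0 [425  69   4  23  61] [426.7  81. ] topend [427 428] 69 low [425 426 427] 91
top0 [389 259   5   5  24] [390.9 261.1] topend [389 390 391 392] 259 low [389 390 391 392 393] 263
scene0 [398 169   6   5  27] [400.4 170.9] topend [398 399 400 401 402] 169 low [399 400 401 402] 173
scene0 [393 175  10  20 117] [397.3 184.7] topend [396] 175 low [394 395 396 397 398] 194
top3 [424  69   5  24  71] [426.5  81.1] topend [427 428] 69 low [425] 92
top3 [388 259   6   5  26] [390.7 261. ] topend [389 390 391 392] 259 low [389 390 391 392 393] 263
scene3 [397 169   7   5  28] [400.3 170.9] topend [398 399 400 401 402] 169 low [399 400 401 402] 173
scene3 [393 175  10  20 117] [397.3 184.7] topend [396] 175 low [394 395 396 397 398] 194
[0.433, -0.265] [[399.5, 169.9], [396.9, 183.6], [394.5, 196.7]] [[391.2, 260.6], [386.7, 261.2]]
[0.43, -0.26] [[399.6, 171.0], [397.0, 184.7], [394.5, 197.9]] [[389.2, 261.8], [384.8, 262.4]]
[0.43, -0.27] [[401.6, 169.6], [398.9, 183.3], [396.4, 196.4]] [[393.3, 261.9], [388.7, 262.5]]
```

```bash
python3 -m crank '[[[4,45,0,0,-0.2],[8,90,0,0,-0.2],[12,135,0,0,-0.2],[16,180,0,0,-0.2],[18,225,0,0,-0.2],[15,260,0,0,-0.2],[-10,300,0,0,-0.2],[-40,340,0,0,-0.2],[-75,380,0,0,-0.2],[-110,425,0,0,-0.2],[-135,470,0,0,-0.2],[-149,500,0,0,-0.2],[-149,500,0,0,-0.2],[-149,500,0,0,-0.2],[-149,500,0,0,-0.2],[-149,500,0,0,-0.2]]]' 10
python3 - <<'E'
from h import *
from bench import r
w=r.camera("wrist");pickle.dump(w,open("wrist4.pkl","wb"));im=w["image"].astype(int)
cv2.imwrite("pics/wrist4.png",w["image"][:,:,::-1])
o=(im[...,0]>80)&(im[...,1]<.6*im[...,0])&(im[...,2]<.45*im[...,0])
for q in blobs(w,o,30): print(q[0],q[1].round(1))
print(proj(w,[[.432,-.265,z] for z in(.142,.062,.06)],True).round(1))
t=[[.432+a*.033,-.265+b*.033,.068] for a in(-1,1) for b in(-1,1)]
E
```

```text
time: 13.95
ee_pos: [0.359, -0.286, 0.2063]
eef_rot: [0.989, 0.147, -0.0, -0.0]
ft_force: [0.3, -0.0, -0.3]
width: 0.035
grip_force: 0.0
[277 107  23  23  86] [286.3 120.4]
[[282.5 120.4]
 [282.1 118.2]
 [282.1 118.2]]
```

View pics/wrist4.png

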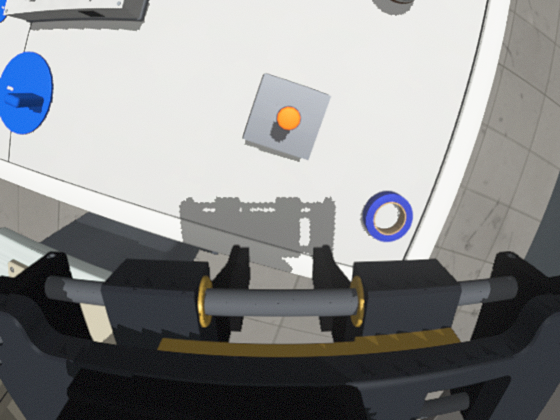

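The picture shows the stylus top at (288.5,118) and the stand's top corners (265,73), (330,95), (309,159) and (244,140).

Run:
```python
from h import *
w=cam("wrist4");im=w["image"].astype(int)
o=(im[...,0]>150)&(im[...,2]<.5*im[...,0])
for q in blobs(w,o,100):
    (u,v),rr=cv2.minEnclosingCircle(np.argwhere(q[2])[:,::-1].astype(np.float32))
    print(q[0],u,v,rr,plane(w,u,v,.142,True))
print(np.mean([plane(w,*k,.062,True) for k in((265,73),(330,95),(309,159),(244,140))],0))
p=plane(w,288.7,118,.142,True)
move([p[0],p[1],.089])
```

```text
[277 107  23  23 426] 288.1525573730469 117.85045623779297 11.614112854003906 [ 0.43485434 -0.2681811   0.142     ]
[198 283   7  44 134] 203.0 304.5 21.52334213256836 [ 0.27159818 -0.24403919  0.142     ]
[ 0.43495175 -0.26893259  0.062     ]
shift [ 77.8   5.1 117.5] cur yaw 16.86 dturn(tool z down => -dyaw) None
```

```bash
python3 -m crank '[[[40,3,20,0,-0.2],[78,4.8,40,0,-0.2],[78,4.8,50,0,-0.2],[78,4.8,60,0,-0.2],[78,4.8,80,0,-0.2],[78,4.8,100,0,-0.2],[78,4.8,117,0,-0.2],[78,4.8,117,0,-0.2],[78,4.8,117,0,-0.2],[78,4.8,117,0,-1],[78,4.8,117,0,-1],[78,4.8,117,0,-1],[78,4.8,117,0,-1],[78,4.8,117,0,-1],[78,4.8,117,0,-1]]]' 25
```

```text
time: 15.5
ee_pos: [0.435, -0.2698, 0.0903]
eef_rot: [0.989, 0.146, 0.0, 0.0]
ft_force: [-1.0, 0.4, 6.1]
width: 0.0165
grip_force: 25.0
```

```bash
python3 -m crank '[[[0,0,-10,0,-1],[0,0,-40,0,-1],[0,0,-80,0,-1],[0,0,-110,0,-1],[0,0,-110,0,-1],[22,-29,-110,0,-1],[43,-58,-110,0,-1],[65,-87,-110,0,-1],[86,-115,-110,0,-1],[108,-144,-110,0,-1],[129,-173,-110,0,-1],[151,-202,-110,0,-1],[172,-230,-110,0,-1],[194,-259,-110,0,-1],[215,-288,-110,0,-1],[215,-288,-110,0,-1],[215,-288,-110,0,-1]]]' 25
python3 - <<'E'
from h import *
from bench import r
for n in("wrist","top","scene"):
    c=r.camera(n);pickle.dump(c,open(n+"5.pkl","wb"))
s=r.read_state();Q=R.from_quat(s["eef_rot"]);print(Q.apply([0,0,1]))
tip=s["ee_pos"]+Q.apply([0,0,.0853]);a=np.array([.558,.068,.06])
move([.558,.068,.19]);print("tip",tip)
c=cam("scene5");im=c["image"].astype(int)
print("pred tip,neck,handletop",proj(c,[tip,tip+[0,0,.055],tip+[0,0,.075]]).round(1).tolist(),"ap",proj(c,a))
o=(im[...,0]>70)&(im[...,1]<.6*im[...,0])&(im[...,2]<.45*im[...,0])
for q in blobs(c,o,10): print("or",q[0],q[1].round(1))
p=proj(c,[tip,tip+[0,0,.055]])
for v in range(int(p[1,1])-8,int(p[0,1])+4,2): print(v,im[v,int(p[0,0])-12:int(p[0,0])+13].mean(1).astype(int))
w=cam("wrist5");g=w["image"].mean(2);pw=proj(w,a,True);print("wrist ap pred",pw,"tip",proj(w,tip,True))
E
```

```text
time: 17.2
ee_pos: [0.5572, 0.0691, 0.1992]
eef_rot: [0.989, 0.147, -0.001, -0.0]
ft_force: [-0.8, -0.2, -1.4]
width: 0.0166
grip_force: 25.0
[-4.65415582e-04 -7.56877335e-04 -9.99999605e-01]
shift [ 0.9 -1.   9.5] cur yaw 16.63 dturn(tool z down => -dyaw) None
tip [0.55743026 0.06674408 0.11419253]
pred tip,neck,handletop [[274.5, 215.0], [274.3, 194.0], [274.3, 185.9]] ap [273.998916   234.45003966]
or [125  74   9   4  19] [128.4  75.5]
or [299 152  12   4  27] [303.7 153.2]
or [272 168   7  24  56] [276.  184.7]
or [196 224  10   6  47] [200.4 226.3]
185 [231 210 155 167 177 180 184 189 193 130  66  69  68  57  54  64  87  99
 188 229 233 231 231 230 230]
187 [233 211 158 168 174 177 176 181 185 150  75  88  95  93  92  89  83  95
 188 231 233 231 230 231 229]
189 [234 211 157 170 173 174 176 183 184 150  78  89  91  94  95  88  84  90
 191 232 234 232 231 230 231]
191 [234 210 156 170 175 176 176 182 183 136  46  81  87  91  84  82  72  58
 193 233 235 233 232 232 232]
193 [235 215 164 168 174 176 174 180 177 181  72  57  57  56  52  55  58 118
 190 234 233 233 231 232 233]
195 
[... 653 characters left out ...]
4 235 236 236 238 239 245 246 252 255  75  95  94 127 246 238
 210 140  59  58  85 104 102]
209 [236 236 234 234 235 235 235 237 237 240 230 217  79  98  96 114 213  98
  47  82 106 102 101  99  99]
211 [235 236 236 236 238 240 238 227 182 187 233 242  83 101  98  79  85 105
 101 103 100 103 100 100 102]
213 [236 239 242 235 215 144 155 199 231 229 231  84  83 106  98  87  95 101
 103 105 103 102 101 100 102]
215 [231 190 149 195 236 228 227 223 226 225 230 199 151 166 123  39  44  50
  63  85  96 101 104 103 100]
217 [171 238 230 227 227 225 226 227 226 226 227 230 232 234 239 244 211 150
 108  40  44  53  60  70  90]
wrist ap pred [282.3113216  198.05290367] tip [283.8789062  216.97440286]
```

Run:
```python
from h import *
c=cam("scene3");g=c["image"].astype(float).mean(2)
def dk(g,u0,u1,v0,v1,b):
    w=np.clip(b-g[v0:v1,u0:u1],0,None);ys,xs=np.mgrid[v0:v1,u0:u1];return (xs*w).sum()/w.sum(),(ys*w).sum()/w.sum()
print(g[226:244,264:286:1].astype(int))
p=dk(g,266,283,228,242,180);print(p,plane(c,*p,.06))
# stylus in scene5
c5=cam("scene5");g5=c5["image"].astype(float).mean(2)
print([ (v,round(dk(g5,272,280,v,v+1,150)[0],1)) for v in range(196,214,2)])
print(plane(c5,275.5,215,.1142))
# top5: shaft hidden by gripper; wrist: shaft below fingers
w=cam("wrist5");gw=w["image"].mean(2);print(gw[186:230:2,262:304:2].astype(int))
```

```text
[[ 63  67  65  65  64  65  65  62  64  61  65  61  62  63  64  59  62  47
   47  46  46  45]
 [ 64  65  66  64  63  60  65  62  66  64  59  63  64  58  60  59  62  48
   40  44  48  43]
 [ 67  66  65  66  64  65  61  61  65  64  66  63  61  65  64  64  58  55
   45  45  46  46]
 [ 66  68  67  64  65  63  66  63  63  60  63  59  65  62  62  61  46  46
   45  44  45  40]
 [ 64  64  63  66  65  63  65  65  61  62  63  63  62  63  62  63  64  44
   44  46  46  44]
 [ 67  65  64  62  63  65  64  64  64  65  61  62  63  61  61  64  62  43
   44  47  42  45]
 [ 63  66  65  64  65  64  63  65  61  65  65  64  60  61  61  63  62  47
   51  43  46  42]
 [ 73  77  67  64  67  63  64  61  63  61  64  60  62  62  61  64  63  63
   62  50  48  53]
 [ 73  70  69  69  73  70  65  62  63  64  63  65  61  63  62  62  62  63
   61  59  64  63]
 [ 53  52  56  72  73  70  66  72  67  64  57  65  61  64  63  61  57  60
   55  58  56  63]
 [ 54  51  49  46  52  53  69  74  73  67  70  71  67  60  60  60  56  85
   64  73  48  58]
 [ 55  55  54  53  50  48  50  48  51  59  74  75  70  68  71  65  62 115
  1
[... 2201 characters left out ...]
7 127 127 128 127 113  87  86  87  90 123 128 127 125 127 127
  127 126 126]
 [146 125 127 126 127 125 130 104  87  90  87  83 117 128 125 127 128 127
  125 125 127]
 [137 127 126 128 125 129 129  99  86  85  87  85 113 126 126 125 128 126
  126 124 156]
 [126 126 127 125 126 125 126  94  85  87  85  81 110 123 126 124 127 121
  125 124 129]
 [126 128 127 126 126 127 124  95  82  89  85  84 109 128 125 126 125 124
  125 125 127]
 [125 128 126 125 125 123 123  94  86  86  87  81 105 126 126 128 127 123
  123 126 126]
 [126 126 127 127 128 125 125  93  84  85  83  81  99 125 127 123 126 125
  125 123 132]
 [124 126 126 129 128 124 125  87  86  85  84  83 101 126 125 125 124 124
  122 129 221]]
```

Run:
```python
from h import *
w=cam("wrist5");g=w["image"].mean(2)
h=((g[180:203,270:300]<190)).astype(np.uint8)
# hole: circle through upper boundary points
pts=[]
for v in range(188,202):
    row=g[v,268:304];i=np.nonzero(row<180)[0];pts+= [[268+i[0]-.5,v],[268+i[-1]+.5,v]]
print(pts)
P=np.array([plane(w,*p,.06,True)[:2] for p in pts])
from scipy.optimize import least_squares
f_=least_squares(lambda q:np.hypot(*(P-q[:2]).T)-.008,[.558,.068],loss="soft_l1",f_scale=.0005);print("hole",f_.x,np.abs(f_.fun).max())
# shaft tip: centre line columns (dark<108) by row
for v in range(212,230,3):
    i=np.nonzero(g[v,268:304]<106)[0]+268;print(v,i.min() if len(i) else 0,i.max() if len(i) else 0)
tz=.1142
for uv in((281.5,212),): print("tip far edge",plane(w,*uv,tz,True))
x=R.from_quat([.989,.147,0,0]).apply([1,0,0]);t=plane(w,281.3,212,tz,True)-.004*x;print("tip centre",t)
d=np.array([*f_.x,0])-t;d[2]=0;print("need tool shift",R.from_quat([.989,.147,0,0]).inv().apply(d)*1000)
```

```text
Traceback (most recent call last):
IndexError: index 0 is out of bounds for axis 0 with size 0
```

```bash
cat > al.py <<'E'
from h import *
from scipy.optimize import least_squares
import sys
w=cam(sys.argv[1]);g=w["image"].mean(2);v0,v1,u0,u1,tv,tz=map(float,sys.argv[2:8])
pts=[]
for v in range(int(v0),int(v1)):
    i=np.nonzero(g[v,int(u0):int(u1)]<180)[0]
    if len(i): pts+=[[u0+i[0]-.5,v],[u0+i[-1]+.5,v]]
P=np.array([plane(w,*p,.06,True)[:2] for p in pts])
q=least_squares(lambda q:np.hypot(*(P-q[:2]).T)-.008,[.558,.068],loss="soft_l1",f_scale=.0005);print("hole",q.x,np.abs(q.fun).max())
us=[]
for v in range(int(tv)+3,int(tv)+9):
    i=np.nonzero(g[v,270:296]<106)[0]+270
    if len(i): us.append(i.mean())
print("shaft u",np.round(us,1))
Q=R.from_quat([.989,.147,0,0])
t=plane(w,us[0],tv,tz,True)-.004*Q.apply([1,0,0]);d=np.array([*q.x,0])-t;d[2]=0
print("tip",t,"need tool shift",Q.inv().apply(d)*1000)
E
python3 al.py wrist5 188 201 270 300 212 .1142
```

```text
hole [0.56038801 0.06615963] 0.0008217584924870031
shaft u [281.  280.5 280.5 280.5 280.5 280.5]
tip [0.55692266 0.06898514 0.1142    ] need tool shift [2.49376017 3.71123352 0.        ]
```

```bash
python3 -m crank '[[[2,3.2,10,0,-1],[2,3.2,25,0,-1],[2,3.2,38,0,-1],[2,3.2,38,0,-1],[2,3.2,38,0,-1],[2,3.2,38,0,-1]]]' 25
python3 - <<'E'
from h import *
from bench import r
E=[]
for n in("wrist","scene","wrist"):
    c=r.camera(n);pickle.dump(c,open(n+"6.pkl","wb"));E.append(r.read_state()["ee_pos"])
print(np.round(E,4))
c=cam("scene5");print(np.array2string(c["image"][226:244:1,264:286].mean(2).astype(int)))
c=cam("scene6");print(np.array2string(c["image"][222:242:1,264:290].mean(2).astype(int),max_line_width=150))
w=cam("wrist6");g=w["image"].mean(2);np.set_printoptions(linewidth=150);print(g[180:216:2,262:308:2].astype(int))
cv2.imwrite("pics/w6.png",w["image"][:,:,::-1])
E
```

```text
time: 17.95
ee_pos: [0.5607, 0.0659, 0.1621]
eef_rot: [0.989, 0.146, 0.0, 0.0]
ft_force: [0.0, -0.3, -0.7]
width: 0.0164
grip_force: 25.0
[[0.5608 0.0659 0.1623]
 [0.5608 0.0659 0.1623]
 [0.5608 0.0659 0.1623]]
[[230 227 226 227 227 226 226 223 225 223 223 224 221 223 224 224 224 225
  226 224 230 235]
 [226 226 226 226 228 228 226 223 222 223 224 224 222 223 223 223 222 225
  225 224 229 198]
 [225 225 225 224 228 227 226 224 224 224 226 225 225 225 223 226 228 230
  230 231 236  90]
 [226 226 226 225 226 227 225 225 223 225 227 228 227 225 227 229 235 203
  209 243 208  96]
 [227 227 226 226 224 224 224 225 227 226 222 227 230 229 234 238 204  91
  107 214  97 104]
 [225 226 227 225 227 225 227 228 223 218 192 199 207 219 235 205  92 103
  109 107 107 110]
 [224 226 226 224 222 225 227 225 191 163 136 141 144 169 206  98 107 118
  115 113 112 111]
 [226 223 224 226 223 225 229 215 137 101 112 117 117 114 148 106 115 117
  115 114 115 111]
 [225 225 223 225 225 226 228 224 119  98 113 119 124 117 107 104 116 115
  115 114 114 115]
 [227 227 225 226 226 227 225 231 191 144 153 142 11
[... 3937 characters left out ...]
0 229 230 232 231 231 231 230 231]
 [232 232 232 232 232 232 222 193 158 167 175 184 226 231 231 230 231 232 233 233 231 230 229]
 [233 233 233 232 233 217 140 115  79  84  85  90 152 219 231 234 234 234 234 234 234 223 231]
 [232 234 232 233 226 162  90  74  76  77  78  77  92 125 143 195 223 182 149 199 206 131 143]
 [233 231 233 231 210 131 102  90  80  76  77  91 104 104 120 124 130 132 126 123 125 126 126]
 [233 233 235 233 199 113 107 107 102  97 102 107 105 102 118 129 130 126 125 128 128 127 125]
 [235 216 232 236 164 101 103 105 101  96  95 105 104 105 121 128 127 128 127 127 128 128 126]
 [148 124 142 151 124 108 104 100  89  87  87  88 101 110 122 131 127 127 129 126 127 128 125]]
```

Run:
```python
from h import *
np.set_printoptions(linewidth=170)
w=cam("wrist6");x=R.from_quat([.989,.146,0,0]).apply([1,0,0]);y=np.cross([0,0,1],x)
b=np.array([.5608,.0659,0])
for z,rr in((.077,.004),(.06,.008)):
    a=b+[0,0,z];print(z,proj(w,[a,a+rr*x,a-rr*x,a+rr*y,a-rr*y],True).round(1).tolist())
print(w["image"][198:232:1,268:294].mean(2).astype(int))
```

```text
0.077 [[280.9, 216.4], [280.9, 211.7], [280.9, 221.2], [275.9, 216.5], [285.9, 216.4]]
0.06 [[280.9, 210.1], [280.9, 201.1], [280.9, 219.1], [271.4, 210.2], [290.3, 210.1]]
[[232 231 230 230 231 231 231 231 232 231 230 231 230 230 231 232 230 232 231 232 232 232 230 231 231 231]
 [232 230 231 232 230 232 231 232 232 234 231 231 230 232 232 233 232 233 232 231 231 231 231 230 229 232]
 [232 232 233 230 232 233 233 233 234 232 231 228 228 229 229 232 233 232 232 232 231 229 230 230 229 231]
 [231 231 231 231 233 234 231 231 226 218 213 206 205 210 216 222 224 229 232 231 232 230 230 229 230 230]
 [232 232 232 233 232 229 222 210 193 162 158 165 167 175 175 174 184 208 226 230 231 231 231 230 230 230]
 [232 231 232 231 230 211 180 170 156 114 103 115 120 126 124 118 133 165 198 222 232 231 231 230 231 232]
 [232 233 233 231 217 181 140 124 115  91  79  82  84  85  85  81  90 117 152 182 219 232 231 232 234 233]
 [233 232 230 221 193 152 107  84  81  73  73  74  76  73  74  74  78  86 101 129 177 205 210 215 228 234]
 [233 234 226 197 162 124  90  76  74  74  76  78  77  78  78  77  77  
[... 2011 characters left out ...]
  88  85  84  85  84  84 106 120 128 129 126 125 127 127]
 [122 126 126 125 124 127 124 109  90  85  84  84  83  82  85  83  83  85 100 118 130 126 128 126 128 125]
 [126 123 126 123 126 125 123 109  89  86  85  85  88  84  82  85  83  83 101 119 126 128 127 128 126 127]
 [124 126 124 124 124 126 124 109  92  84  89  85  85  84  83  82  83  82 100 121 127 126 126 125 125 126]
 [126 122 123 125 126 124 122 105  89  86  87  87  84  85  83  83  84  84  99 118 126 127 126 126 128 127]
 [123 123 124 124 128 125 121 104  85  85  87  83  82  86  84  81  82  82  98 122 126 127 125 128 126 126]
 [125 126 126 122 124 128 121 102  86  82  88  84  81  82  80  82  81  81  95 114 127 125 126 127 125 125]]
```

The tip and hole are concentric to about 1 px (tip centre 281, hole edges 271/290, far edges as predicted). I go down and press.

```bash
python3 -m crank '[[[0,0,10,0,-1],[0,0,20,0,-1],[0,0,30,0,-1],[0,0,37,0,-1],[0,0,37,0,-1],[0,0,37,0,-1]]]' 25; python3 -m crank '[[[0,0,2,0,-1],[0,0,4,0,-1],[0,0,6,0,-1],[0,0,8,0,-1],[0,0,9,0,-1],[0,0,9,0,-1],[0,0,9,0,-1],[0,0,9,0,-1]]]' 25
```

```text
time: 18.7
ee_pos: [0.5605, 0.0658, 0.1247]
eef_rot: [0.989, 0.146, -0.0, -0.0]
ft_force: [-0.9, 0.5, -0.4]
width: 0.0161
grip_force: 25.0
time: 19.5
ee_pos: [0.5607, 0.0658, 0.1159]
eef_rot: [0.989, 0.146, 0.0, 0.0]
ft_force: [-0.2, 0.1, 3.3]
width: 0.0163
grip_force: 25.0
```

```bash
python3 -m crank '[[[0,0,1,0,-1],[0,0,2.2,0,-1],[0,0,2.2,0,-1],[0,0,2.2,0,-1]]]' 25
cat > a.py <<'E'
from bench import r
import numpy as np
F=[];Z=[]
for i in range(8): r.camera("top");s=r.read_state();F.append(s["ft_force"]);Z.append(s["ee_pos"][2])
print(np.mean(F,0),np.mean(Z),s["time"],s["width"],s["grip_force"])
E
python3 a.py
```

```text
time: 19.9
ee_pos: [0.5606, 0.0657, 0.1136]
eef_rot: [0.989, 0.146, 0.0, 0.0]
ft_force: [1.6, 0.3, 3.7]
width: 0.0162
grip_force: 25.0
[ 1.03406861 -0.09008302  4.23607807] 0.1136276714821149 20.3 0.016657173413854143 25.000033176038414
```

Both force (about 4.7 N) and height put the button about 6.7 mm down, and the force rises like the spring. I hand it in.

```bash
python3 -c "
from bench import r
print(r.close_job())"
```

```text
the job is handed in; nothing more can be done
None
```

The job is handed in at about 20 s with no verdict shown: the cover lies flat on the bench, tab up, and the gripped stylus holds the red button an estimated 6.7 mm down at about 4.7 N.

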